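Rake a dropped washer out from under the detergent shelf

ROBOT

A 7-joint arm with a two-finger parallel gripper is mounted at the origin on the work surface. World frame = base frame: x ahead of the robot, y to its left, z up, the work surface at z = 0. Lengths are in m, angles in degrees, forces in N, time in s.
With the tool pointing down it reaches from about 0.35 to 0.9 m from the base axis. Payload 19.9 kg.
Tool frame: the origin (TCP) lies between the finger pads; the fingertips stand 17 mm ahead of it and the grasp point (between the pads) lies 2 mm behind it; z points along the fingers, y is the line along which they close (so a half turn about z gives the same grasp; the last joint's range is limited). The gripper opens to 94 mm and grips with 3 to 60 N. Pads are 16 mm wide; open, the fingers measure 119 mm over their backs; the gripper's body (75 mm by 177 mm) begins 78 mm behind the grasp point.
Start: joints at [62.309, 23.915, -0.59, 92.452, 0.269, 63.638, -3.037], TCP at [0.267, -0.565, 0.222] pointing down, gripper open.
Joint ranges: [-161.28, 161.28], [-22.2, 115.67], [-73.04, 71.86], [3.21, 147.25], [-68.34, 248.33], [10.77, 114.83], [-161.83, 161.83]. Speed limits (degrees/s): [108.29, 108.29, 136.94, 136.94, 172.46, 172.46, 172.46].

INTERFACE

Orientations are given as a 3x3 rotation matrix whose columns are the frame's x, y, z axes.
In Python, from station import env, vision gives the robot as it stands. The module is installed in compiled form; this text tells all that it offers. Calls block until the motion is done:
- env.movep(position, orientation): joint-space move of the TCP to a pose.
- env.move_straight(position, velocity=0.15, ori=None, max_force=None): straight line of the TCP; ori=None keeps the orientation; velocity is the mean speed in m/s. With max_force (N) it stops when the force on the tool has changed by that much, and returns True; else False.
- env.goto_joints(angles): joint-space move.
- env.set_gripper(opening, newtons=None): opening from 0.0 (shut) to 1.0 (fully open); newtons is the grip in N (None keeps the last); returns when the fingers have stopped.
- env.dwell(seconds).
- env.inverse_kinematics(position, orientation): joint angles nearest the present ones, or None.
- env.state(): the state.
- vision.get_image(name): name is "scene" or "side" or "wrist"; returns the picture (480x640x3 uint8, blue, green, red); there is no depth.
- vision.get_calibration(name): a dict with "fx", "fy", "cx", "cy" (pixels), "extrinsics" (4x4, takes a point from camera to world coordinates); the wrist camera has in their place "T_tool_cam" (4x4, takes a point from camera to tool coordinates, whose origin is the TCP and whose axes are the flange's). Camera axes: x right, y up, looking along -z (the intrinsics and any distortion apply to the point x, -y, -z); pixel columns grow to the right and rows downward; lengths in m; the calibration is good to about 2 mm. A picture is of the moment at which its call begins: read the wrist's pose just before it. get_calibration takes no time and is no camera call.
A pose or a line that the arm cannot do raises env.Unreachable and nothing moves.
- env.job_done(): hands the job in; it is judged then, once.
Trained networks look in the newest picture that a camera, given by its name, has taken for a name from the list of things; names that differ only in an ending like _2 or _b are one class to them, and where a whole thing is asked for, a point or a joint stands for the part that bears it (a point fixed in the world has none). Each returns a list of dicts, best first, with "confidence" (0 to 1); they miss things now and then, are a little off and sometimes report something else, mostly with a low value. They report only what shows in the picture. A call takes as long as a camera call. They do not tell look-alikes from the thing itself.
- vision.spot_in(camera, name): "point" ([x, y, z] in m, in the coordinates of the camera as it stood for that picture, good to about 4 mm: the middle of the surface that is visible of it).
The state is a dict: "t": time; "q": joint angles; "joint_velocities": joint speeds; "joint_torque": joint torques, N m; "tcp_pos": TCP position; "orientation": TCP orientation; "ft_force": force on the tool from outside, world axes, zero at the start; "wrist_torque": the same for the moment, N m; "width": opening from 0.0 (shut) to 1.0 (fully open); "grasp_force": force on a finger pad.
Only numpy, scipy, OpenCV 4.12 (cv2) and the standard library are available. Lean on these libraries where they do the work, as an engineer would, in place of code of your own. Each camera call takes 0.05 s, during which the arm holds its last target. There are 200 camera calls.

TASK

The washer for the machine's levelling foot has rolled under the low detergent shelf. Pick up the flat rake, pass its head in under the shelf, keep it pressed lightly down on the board (about 3 newtons) while you sweep it across behind the washer and draw the washer out onto the open front of the board, never bearing hard on the stand. Then lay the rake back down flat on the worktop, clear of the stand, put the washer in the steel parts dish, and leave everything else where it is.

Things in the scene. Friction and masses are not known exactly. Their poses are not given: they have to be found in the camera images.
- stand: two-deck detergent stand, fixed and rigid, on levelling feet set differently each time. Origin: centre of its lower board's underside, 6 to 18 mm above the worktop; x from its open front to its back (within 0.12 rad of world +y), y along its length, z up. Lower board: pale wood, 280 (x) by 360 (y) by 12 mm, top face at z = 12 mm, open above from x = -140 to -10 mm
- deck (a point): middle of the lower board's top face; axes as the stand's. The face is hard: with the rake held flat, half a millimetre too low is already over 12 N and half a millimetre too high is no touch, so feel for it slowly (about 10 mm/s). With the rake held a little nose-down its head touches first and gives about 0.3 mm for each newton
- shelf_edge (a point): middle of the lower front edge of the low grey shelf, 24 mm above the board; axes as the stand's. The shelf is 12 mm thick, as long as the board (360 mm), and covers it from here to the back (150 mm). Bottles up to 190 mm tall stand fixed on it, 56 mm and more behind this edge
- shelf_back (a point): where the board's top face meets the inner face of the back panel, at mid-length; axes as the stand's. It is 144 mm behind the shelf's front edge. The space under the shelf is closed here and by end panels 172 mm to either side (inner faces), and open along the whole front
- rake: flat rake, loose, about 120 g, lying on the worktop, head roughly to world +y. Origin: on its underside below the middle of the grip; x towards the head, z up. Green stem 6 mm thick, 20 wide, x = -60 to 190 mm; straight cross head (a T) 6 mm thick, x = 188 to 200 mm, 76 mm wide, centred. Black grip rib 90 mm long, 22 wide, 6 to 36 mm above the underside, which is one flat face
- rake_head (a point): middle of the rake's head, on its underside, 194 mm from the rake's origin; axes as the rake's
- rake_grip (a point): point to grip, in the middle of the black rib, 24 mm above the underside; axes as the rake's (close the fingers along y, gripping hard, about 50 N). Pressing at the head, 194 mm away, slowly tips the rake in the fingers, more so above 4 or 5 N, and the press fades: keep reading the force and correct the height
- washer: steel washer, loose, 30 mm across, 12 mm hole, 5 mm thick, about 24 g, flat on the lower board under the shelf, out of sight from above. Always 49 to 89 mm in front of the back panel and within 70 mm of mid-length, so the rake's head can go in past it along either end panel. Origin: centre of its underside
- dish: round shallow steel parts dish, fixed, 124 mm across the rim, 24 mm high, wall and floor about 4 to 5 mm. Origin: centre of its underside on the worktop.
- bolt: steel transit bolt standing on its head, 25 mm across, 75 mm tall, loose. Origin: centre of its underside
- foot: levelling foot, black rubber pad 44 mm across with a steel stud, 66 mm tall, loose. Origin: centre of its underside
- scoop: clear dosing cup, 64 mm across, 50 mm tall, loose. Origin: centre of its underside
- scrub_brush: blue scrubbing brush, 150 x 50 x 70 mm, loose. Origin: centre of its underside
- peg: wooden clothes peg, 72 x 12 x 12 mm, loose. Origin: centre of its underside
Mind the look-alikes: they are no part of the job. Of the things that look like the dish, take the one that is farthest from the robot's base at the start.

How it is judged (in metres and radians):
On the way, in this order (a step that is already met when the one before it is completed fails the run):
1. the rake's head, under the shelf and pressed down on the board, is behind the washer (x of rake_head in the frame of stand above 0.03 m and z of rake_head in the frame of stand below 0.0155 m and contact force between rake and stand above 1.5 N and x of washer in the frame of rake_head between -0.07 and -0.012 m and y of washer in the frame of rake_head between -0.04 and 0.04 m), for 0.5 s.
2. the washer lies on the open front of the board, clear of the shelf, with the rake still pressed down on the board (x of washer in the frame of stand between -0.14 and -0.03 m and z of washer in the frame of stand between 0.009 and 0.016 m and contact force between rake and stand above 0.5 N), for 0.1 s.
At the end, for the whole second after the job is handed in: the washer rests in the dish (centre within 45 mm of the dish's, below 22 mm), the rake lies flat and still on the worktop not touching the stand; the bolt, foot, scoop, peg and brush have stayed within 15 mm of where they stood (horizontal distance between washer and dish below 0.045 m and height (world z) of washer below 0.022 m and linear speed of each of washer, rake below 0.02 m/s and height (world z) of rake below 0.004 m and angle between rake's own z axis and vertical below 0.06 rad and contact force between rake and stand below 0.05 N and distance of each of bolt, foot, scoop, peg, scrub_brush from where it was at the start of the episode below 0.015 m).
It fails at once if the rake bears on the stand with more than 12 N (contact force between rake and stand above 12 N).
It fails at once if the fingers or arm push on the stand with more than 25 N (contact force between any of the arm, the fingers and stand above 25 N).
It fails at once if a bystander is moved by more than 15 mm (distance of any of bolt, foot, scoop, peg, scrub_brush from where it was at the start of the episode above 0.015 m).
It also fails if it takes over 66 s, if anything falls off the work surface, if the arm or the gripper's body presses on something with over 40 N, if the wrist force passes 120 N, or if a joint passes its speed limit or range.

## Working session

There is one attempt and no reset: what is moved stays moved. The work goes in short steps, each a Python script; the robot and the scene stay as the last script left them, time stands still between calls to the robot, and variables do not carry over. Pictures are saved under pics/ and viewed, at most 10 in all, crops included, and the job is handed in when it is done.

```bash
mkdir -p pics; cat > h.py <<'E'
import numpy as np, cv2
from station import env, vision
def cal(c):
    k=vision.get_calibration(c)
    if 'extrinsics' in k: T=np.array(k['extrinsics'])
    else:
        s=env.state(); W=np.eye(4); W[:3,:3]=s['orientation']; W[:3,3]=s['tcp_pos']; T=W@np.array(k['T_tool_cam'])
    return k,T
def spot(c,n):
    k,T=cal(c); r=[]
    for d in vision.spot_in(c,n):
        p=np.array(d['point']); w=(T@np.r_[p,1])[:3]
        r.append((round(d['confidence'],2),w.round(4).tolist(),[round(k['cx']+k['fx']*p[0]/-p[2]),round(k['cy']+k['fy']*-p[1]/-p[2])]))
    return r
def ray(c,u,v,z,kT=None):
    k,T=kT or cal(c); d=T[:3,:3]@np.array([(u-k['cx'])/k['fx'],-(v-k['cy'])/k['fy'],-1]); o=T[:3,3]
    return o+d*(z-o[2])/d[2]
def pix(c,P,kT=None):
    k,T=kT or cal(c); p=np.linalg.inv(T)@np.r_[P,1]
    return k['cx']+k['fx']*p[0]/-p[2],k['cy']-k['fy']*p[1]/-p[2]
E
python3 - <<'E'
from h import *
for c in ['scene','side']:
    cv2.imwrite(f'pics/{c}0.png',vision.get_image(c))
    k,T=cal(c);print(c,{a:k[a] for a in k if a!='extrinsics'},T.round(3).tolist())
    for n in ['stand','deck','shelf_edge','shelf_back','rake','rake_head','rake_grip','washer','dish','bolt','foot','scoop','scrub_brush','peg']: print(n,spot(c,n))
print(vision.get_calibration('wrist'));s=env.state();print(s['t'],s['orientation'],s['ft_force'])
E
```

```text
scene {'fx': 445.6289840480908, 'fy': 445.6289840480908, 'cx': 316.57802980831934, 'cy': 242.5176014767798} [[0.591, -0.546, 0.593, 1.035], [0.806, 0.41, -0.427, -0.421], [-0.01, 0.731, 0.683, 0.708], [0.0, 0.0, 0.0, 1.0]]
stand [(0.77, [0.563, 0.2392, 0.0589], [432, 219])]
deck [(0.86, [0.5611, 0.2373, 0.0588], [430, 219]), (0.67, [0.5672, -0.1806, 0.0028], [277, 326])]
shelf_edge [(0.84, [0.5587, 0.2373, 0.0598], [430, 218])]
shelf_back [(0.82, [0.5579, 0.2369, 0.0596], [429, 218]), (0.46, [0.5649, -0.1877, 0.0035], [274, 327])]
rake [(0.68, [0.5649, -0.1801, 0.0064], [277, 324])]
rake_head [(0.8, [0.5647, -0.1869, 0.0062], [274, 326])]
rake_grip [(0.95, [0.5694, -0.1795, 0.0021], [279, 327])]
washer [(0.45, [0.5576, 0.2425, 0.0606], [431, 216])]
dish [(0.88, [0.2487, -0.3564, 0.0151], [130, 266]), (0.68, [0.3585, -0.2244, 0.0141], [208, 269]), (0.58, [0.4204, -0.3927, 0.0147], [142, 326]), (0.43, [0.6662, -0.2579, 0.012], [270, 383])]
bolt [(0.81, [0.6703, -0.2071, 0.0292], [295, 363])]
foot [(0.57, [0.7042, -0.1562, 0.0181], [331, 365]), (0.32, [0.4189, -0.3962, 0.0171], [139, 32
[... 1290 characters left out ...]
.84, [0.557, -0.4739, 0.0371], [422, 345])]
peg []
{'fx': 372.2028298137372, 'fy': 372.2028298137372, 'cx': 322.0988284205846, 'cy': 236.6304023836696, 'T_tool_cam': array([[ 5.08081286e-04,  9.58529791e-01,  2.84991897e-01,
         8.42984751e-02],
       [ 9.99999870e-01, -4.97589927e-04, -1.09218722e-04,
         1.38164637e-04],
       [ 3.71196989e-05,  2.84991915e-01, -9.58529920e-01,
        -1.61363801e-01],
       [ 0.00000000e+00,  0.00000000e+00,  0.00000000e+00,
         1.00000000e+00]])}
1.5 [[ 9.03969863e-01  4.27596165e-01 -8.20214638e-05]
 [ 4.27596172e-01 -9.03969859e-01  8.88153449e-05]
 [-3.61678301e-05 -1.15358459e-04 -9.99999993e-01]] [0.28931902 0.56238901 0.35735312]
```

View pics/scene0.png

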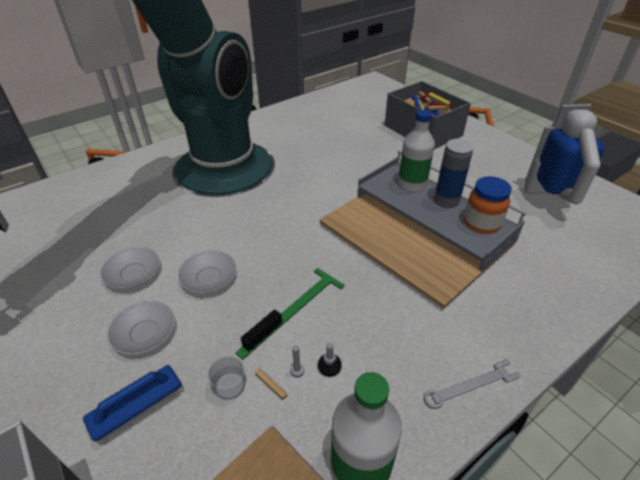

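View pics/side0.png

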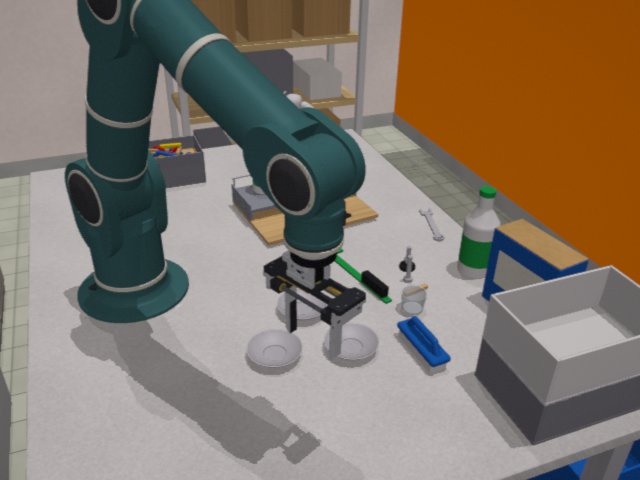

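The scene picture shows three dishes at about (131,268), (208,272) and (142,327). The one at (142,327) should be farthest from the base, at about 0.58 m against about 0.43 m for the others. The rake runs from (240,354) to its head at (330,278). The stand's front edge runs from (321,222) to (443,302). The side view agrees with this.

```bash
python3 - <<'E'
from h import *
kT=cal('scene')
for n,u,v,z in [('headL',317,269,.006),('headR',342,287,.006),('head',330,278,.006),('tail',240,354,.006),('gripmid',262,330,.03),('bfl',321,222,.024),('bfr',443,302,.024),('shelf_l',360,184,.05),('shelf_r',484,264,.06),('d1',131,266,.012),('d2',208,270,.012),('d3',142,326,.012)]:
    w=ray('scene',u,v,z,kT); print(n,w.round(3),round(np.hypot(*w[:2]),3))
R=np.array
down=lambda a: np.c_[[np.cos(a),np.sin(a),0],[np.sin(a),-np.cos(a),0],[0,0,-1]]
for p in [(.56,-.12,.30),(.50,.05,.3)]:
    for a in [90,-90,0,180]: print(p,a,env.inverse_kinematics(p,down(np.radians(a))))
# looking-under poses: tool z = tilt down toward +y, tool x down (camera below)
for t in [15,25,35]:
    t_=np.radians(t)
    z=np.array([0,np.cos(t_),-np.sin(t_)])
    for s in (1,-1):
        x=s*np.array([0,-np.sin(t_),-np.cos(t_)]); y=np.cross(z,x); O=np.c_[x,y,z]
        for P in [(.5,-.02,.12),(.5,-.02,.2),(.5,-.08,.2)]: print(t,s,P,env.inverse_kinematics(P,O))
print(env.state()['t'])
E
python3 - <<'E'
import cv2
i=cv2.imread('pics/scene0.png')[220:380,80:280]
cv2.imwrite('pics/dishes.png',cv2.resize(i,None,fx=3.5,fy=3.5,interpolation=2))
E
```

```text
headL [ 0.493 -0.031  0.006] 0.494
headR [ 0.566 -0.02   0.006] 0.566
head [ 0.531 -0.025  0.006] 0.532
tail [ 0.581 -0.27   0.006] 0.641
gripmid [ 0.576 -0.218  0.03 ] 0.616
bfl [0.389 0.057 0.024] 0.394
bfr [0.727 0.104 0.024] 0.734
shelf_l [0.355 0.205 0.05 ] 0.41
shelf_r [0.725 0.217 0.06 ] 0.757
d1 [ 0.248 -0.354  0.012] 0.432
d2 [ 0.36  -0.224  0.012] 0.424
d3 [ 0.418 -0.392  0.012] 0.573
(0.56, -0.12, 0.3) 90 [ 31.78425633  16.90976932 -28.23885496  93.85467378   8.35233151
  71.33785593   1.89822585]
(0.56, -0.12, 0.3) -90 [ -37.39943645   24.43146806   62.24667584   96.05508741  -22.46792205
   73.28769995 -150.64319472]
(0.56, -0.12, 0.3) 0 [ 21.46569116  15.5882878  -15.2745167   94.20392549   4.29954524
  70.78324076 -84.68941768]
(0.56, -0.12, 0.3) 180 [ 40.16376465  18.72479568 -39.23592689  93.58733479  12.3208035
  72.09626771  88.60396573]
(0.5, 0.05, 0.3) 90 [ 26.23908021  10.07889276 -39.7583695  102.87623845   6.86370295
  69.47855961 -15.49808137]
(0.5, 0.05, 0.3) -90 [ 44.02497203  15.01603588 -62.13056452 102.45694838  14.02396729
  70.93730332 158.06135164]
(0
[... 1717 characters left out ...]
00146108   37.45115688    4.01494621  108.02036573  -51.42428426
   76.07322413 -120.59661389]
35 1 (0.5, -0.02, 0.2) [  20.99283265   30.05444585    6.55307768  107.02250997  -50.4252104
   82.15483949 -126.67399211]
35 1 (0.5, -0.08, 0.2) [  24.45774855   32.79680238    8.97221075  102.42984001  -47.86922734
   86.87867475 -124.73289281]
35 -1 (0.5, -0.02, 0.12) [ 53.54759598  42.96338114 -35.94177541 106.93148567 -30.18750572
  62.89453888  41.13032901]
35 -1 (0.5, -0.02, 0.2) [ 54.58065976  35.13110431 -37.15149394 105.82995147 -32.79509488
  69.93777044  37.42361104]
35 -1 (0.5, -0.08, 0.2) [ 56.35007341  36.89473775 -33.77038431 101.25147133 -30.36361566
  75.34667273  39.15479324]
1.5
```

View pics/dishes.png

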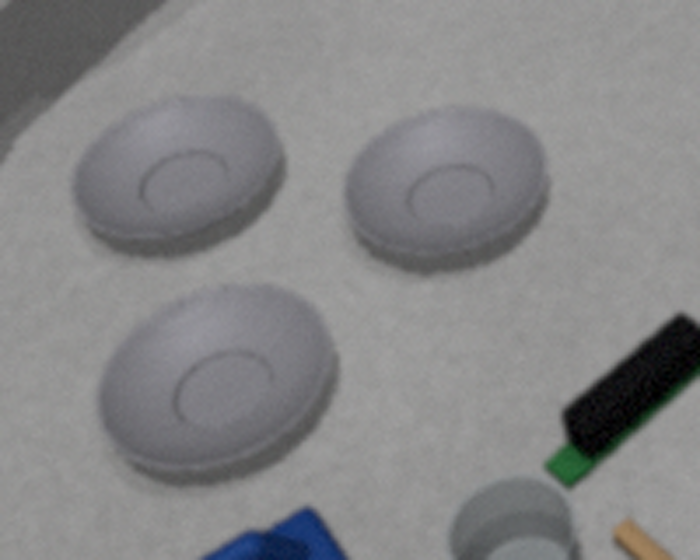

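The dish meant is the one at scene (142,327), which is (0.42, -0.39) in the world. It is clearly the farthest, at 0.57 m against 0.42 and 0.43 m. Next I'll take a wrist view of the rake and the board front, then one under the shelf.

```bash
cat >> h.py <<'E'
def down(a): 
    a=np.radians(a); return np.c_[[np.cos(a),np.sin(a),0],[np.sin(a),-np.cos(a),0],[0,0,-1]].astype(float)
E
python3 - <<'E'
from h import *
import pickle
env.movep([.55,-.10,.36],down(90))
kT=cal('wrist'); i=vision.get_image('wrist'); cv2.imwrite('pics/w1.png',i); pickle.dump(kT,open('w1.pkl','wb'))
for n in ['rake','rake_head','rake_grip','deck','shelf_edge']: print(n,spot('wrist',n))
print(env.state()['t'])
# look under
t=np.radians(30); ps=np.radians(8); f=np.array([-np.sin(ps),np.cos(ps),0])
z=f*np.cos(t)-np.array([0,0,np.sin(t)]); x=-f*np.sin(t)-np.array([0,0,np.cos(t)]); O=np.c_[x,np.cross(z,x),z]
P=np.array([.558,.08,0])+f*.06
for h in (.25,.10):
    P[2]=h; print(env.inverse_kinematics(P,O))
P[2]=.25; env.movep(P,O); P[2]=.10; print(env.move_straight(P,.15,max_force=8))
kT=cal('wrist'); i=vision.get_image('wrist'); cv2.imwrite('pics/w2.png',i); pickle.dump(kT,open('w2.pkl','wb'))
for n in ['washer','shelf_edge','shelf_back','deck']: print(n,spot('wrist',n))
print(env.state()['t'])
E
```

```text
rake []
rake_head [(0.64, [0.5521, -0.1237, 0.0076], [323, 205])]
rake_grip [(0.76, [0.5527, -0.1169, 0.0084], [324, 200])]
deck [(0.8, [0.5102, 0.1059, 0.0179], [288, 19])]
shelf_edge [(0.58, [0.514, 0.102, 0.0154], [292, 24])]
3.825
[  14.68177011   30.38579737   -6.43756308  101.55511758  -54.12327957
   79.99295114 -137.30127994]
[  17.09066121   43.97098699   -9.65986559  103.11592428  -54.0627717
   69.68198111 -126.08907301]
False
washer [(0.83, [0.533, 0.2723, 0.0227], [321, 225])]
shelf_edge [(0.63, [0.5452, 0.1666, 0.0152], [325, 167])]
shelf_back [(0.73, [0.5484, 0.1708, 0.0193], [319, 176])]
deck [(0.72, [0.5434, 0.1734, 0.0187], [326, 177])]
7.3833
```

View pics/w1.png

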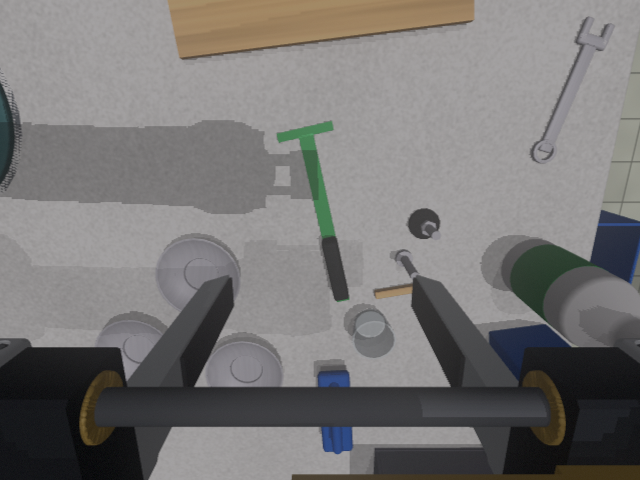

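View pics/w2.png

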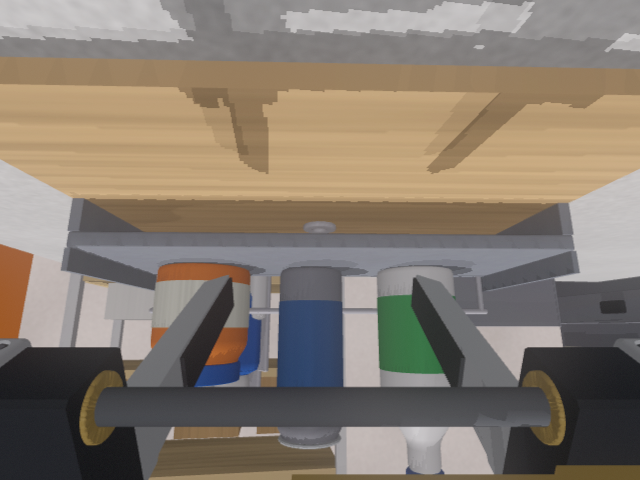

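Wrist view 1 shows the rake with its head at about (305,131), its rib from (328,237) to (343,300), and the board's front edge from (183,57) to (473,20). Wrist view 2 is upside down and shows the washer under the shelf at (320,227), near mid-length. The shelf edge is at row 235, running from column 70 to 572. I'll refine the corner pixels.

```bash
python3 - <<'E'
import cv2,numpy as np
a=cv2.imread('pics/w1.png');b=cv2.imread('pics/w2.png')
def c(i,u,v): return cv2.resize(i[v:v+40,u:u+53],(265,200),interpolation=cv2.INTER_NEAREST)
# each tile 53x40 px at 5x ; printed origins
r1=[c(a,160,30),c(a,440,0),c(a,265,110)]
r2=[c(b,55,190),c(b,540,195),c(b,294,205)]
r3=[c(a,310,225),c(a,320,270),c(a,300,110)]
cv2.imwrite('pics/c1.png',np.vstack([np.hstack(r) for r in (r1,r2,r3)]))
E
```

```text
(no output)
```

View pics/c1.png

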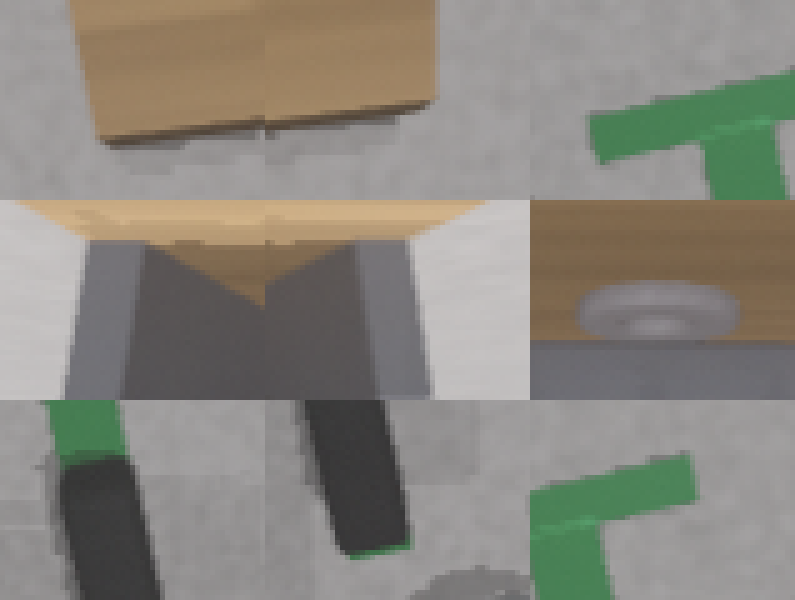

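```bash
cat > fit.py <<'E'
from h import *
import pickle
from scipy.optimize import least_squares
A,B=pickle.load(open('w1.pkl','rb')),pickle.load(open('w2.pkl','rb')); S=cal('scene')
def T(p,q): # p=x,y,z,yaw(of x axis)
    c,s=np.cos(p[3]),np.sin(p[3]); return np.array([p[0]+c*q[0]-s*q[1],p[1]+s*q[0]+c*q[1],p[2]+q[2]])
def run(obs,f,x0):
    g=lambda x: np.concatenate([np.subtract(pix('',T(f(x),np.array(q)*1e-3),k),uv) for k,q,uv in obs])
    r=least_squares(g,x0,loss='soft_l1'); print(r.x.round(4)); print(g(r.x).reshape(-1,2).round(1).tolist()); return r.x
st=[(A,(-140,180,12),(179,57.4)),(A,(-140,180,0),(181.4,59.2)),(A,(-140,-180,12),(474.4,19.6)),(A,(-140,-180,0),(473,21)),
 (B,(-10,-180,12),(73,198)),(B,(-10,180,12),(568.6,203)),(B,(-10,-180,36),(67,233)),(B,(-10,180,36),(573.5,236)),(S,(-140,180,12),(321,222.5))]
print('stand');s=run(st,lambda x:x,[.55,.22,.012,1.7])
rk=[(A,(200,38,6),(276.6,133)),(A,(188,38,6),(279,142.6)),(A,(200,-38,6),(332,121)),(A,(188,-38,6),(333.4,130)),(A,(-45,11,36),(336,301)),(A,(-45,-11,36),(348.6,298.6))]
print('rake');r=run(rk,lambda x:[x[0],x[1],0,x[2]],[.57,-.2,1.7])
si=lambda w:(lambda d:np.array([np.cos(s[3])*d[0]+np.sin(s[3])*d[1],-np.sin(s[3])*d[0]+np.cos(s[3])*d[1],d[2]]))(np.array(w)-s[:3])
print('washer',si(ray('',319.5,229.8,s[2]+.017,B)),'front',si(ray('',320,221.2,s[2]+.0125,B)))
np.savez('fit.npz',s=s,r=r)
E
python3 fit.py
```

```text
stand
[0.5377 0.2231 0.0092 1.6871]
[[-0.2, 0.0], [0.9, -0.1], [0.2, -1.1], [-2.3, 0.2], [-0.6, 1.2], [-0.0, 0.6], [0.0, -1.3], [0.1, -0.7], [-1.5, -3.7]]
rake
[ 0.5698 -0.2139  1.7882]
[[-0.3, 0.2], [-0.4, -0.3], [0.0, -0.7], [0.5, -0.5], [-1.0, 1.4], [1.5, 0.7]]
washer [ 0.05300361 -0.00237789  0.017     ] front [ 0.04092262 -0.00216845  0.0125    ]
```

The fit is consistent: the stand's underside is at 9 mm, and the washer is at stand (0.055, -0.002). Next I'll grasp the rake and feel for the board on its open front.

```bash
cat >> h.py <<'E'
F=np.load('fit.npz') if __import__('os').path.exists('fit.npz') else None
def rake_R(yaw,tau):
    f=np.array([np.cos(yaw),np.sin(yaw),0]); u=np.array([0,0,1.]); t=np.radians(tau)
    x=f*np.cos(t)-u*np.sin(t); z=-u*np.cos(t)-f*np.sin(t); return np.c_[x,np.cross(z,x),z]
def head_tcp(x,y,h,tau,s=None):
    """TCP pose with rake_head at stand (x,y), height h above the believed board top"""
    s=F['s']; c,n=np.cos(s[3]),np.sin(s[3]); R=rake_R(s[3],tau)
    H=np.array([s[0]+c*x-n*y,s[1]+n*x+c*y,s[2]+.012+h]); return H-.194*R[:,0]-.022*R[:,2],R
def fz(n=4):
    v=[]
    for _ in range(n): v.append(env.state()['ft_force'][2]); env.dwell(.02)
    return float(np.mean(v))
E
python3 - <<'E'
from h import *
s=env.state(); p=np.array(s['tcp_pos']); p[2]=.26; env.move_straight(p,.3)
r=F['r']; R=rake_R(r[2],0)
env.set_gripper(.5)
env.movep([r[0],r[1],.13],R)
print('t',env.state()['t'],fz())
print(env.move_straight([r[0],r[1],.022],.1,max_force=6))
env.set_gripper(0,50); s=env.state(); print(s['width']*94,s['grasp_force'],s['t'])
env.move_straight([r[0],r[1],.12],.12)
print('lift',fz(),env.state()['width']*94)
P,Q=head_tcp(-.075,.09,.04,2); env.movep(P,Q)
s=env.state(); print('tare',fz(8),[fz(1) for _ in range(4)],s['wrist_torque'],s['t'])
P,Q=head_tcp(-.075,.09,.008,2); print(env.move_straight(P,.06,max_force=2))
P,Q=head_tcp(-.075,.09,-.006,2); print(env.move_straight(P,.01,max_force=1.5))
s=env.state(); print('dz',s['tcp_pos'][2]-head_tcp(-.075,.09,0,2)[0][2],fz(),s['wrist_torque'],s['t'])
vision.get_image('wrist'); cv2.imwrite('pics/w3.png',vision.get_image('wrist'))
E
```

```text
t 11.0583 -0.04282243859657892
False
21.52885927763775 49.996644258499146 12.875
lift -1.5399601848164954 21.625830795952677
tare -1.1639058469273045 [-0.716494860487528, -0.983774769732118, -1.8740221430935011, -1.1320523815733439] [-0.07467415 -0.15753608 -0.00442827] 14.6833
False
True
dz -0.0008674446542442579 1.4150578401029126 [ 0.23370461 -0.11440312 -0.05295925] 16.4417
```

View pics/w3.png

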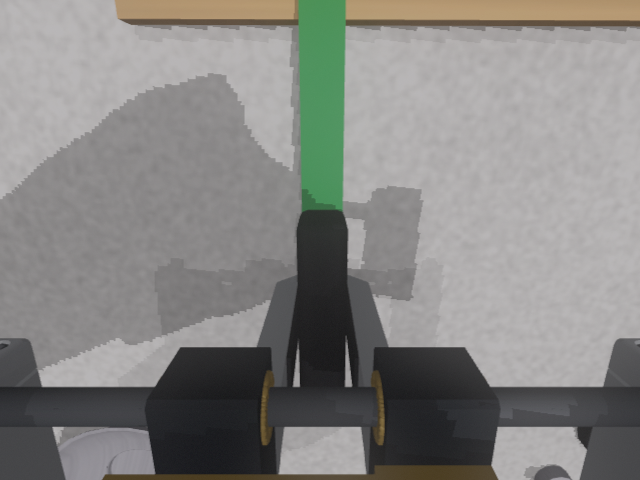

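The rake sits centred and parallel to the stand, and contact comes within 1 mm of the predicted height. Because of the stem, I'll stop the sweep at head y ≈ +0.023, so the washer sits in the corner between bar and stem. Then I'll hold and draw it out.

```bash
cat > sweep.py <<'E'
from h import *
K=.0003; tau=2
def go(x,y,h,v,**k): return env.move_straight(head_tcp(x,y,h,tau)[0],v,**k)
h=.0035
go(-.075,.09,h,.03); tare=fz(10); print('tare',tare)
print('in',go(.1,.09,h,.06,max_force=6))
tare=fz(12); print('tare in',tare)
go(.1,.09,-.006,.01,max_force=1.5)
s=env.state(); h=s['tcp_pos'][2]-head_tcp(.1,.09,0,tau)[0][2]; f=fz()-tare; print('touch h',h,f,s['t'])
log=[]
def servo(x,y,target,v):
    global h
    f=fz(5)-tare; h-=np.clip(K*(target-f),-.0008,.0005); log.append((round(f,1),round(h*1e3,2)))
    if f>7: h+=.001
    go(x,y,h,v)
for y in np.linspace(.09,.023,7): servo(.1,y,2.8,.04)
servo(.1,.023,3,.02); servo(.1,.023,3,.02)
print(log); log.clear()
for _ in range(4): env.dwell(.12); servo(.1,.023,3,.02)
print('hold',log,env.state()['t'],env.state()['ft_force']); log.clear()
for x in np.linspace(.085,-.045,11): servo(x,.023,3,.06)
print(log); env.dwell(.1)
servo(-.045,.023,3,.02); env.dwell(.3); print(fz()-tare,env.state()['t'])
vision.get_image('scene'); i=vision.get_image('scene')[180:330,300:500]; cv2.imwrite('pics/s2.png',cv2.resize(i,None,fx=4,fy=4))
vision.get_image('scene');print(spot('scene','washer'))
E
python3 sweep.py
```

```text
tare -1.4452635023525895
in False
tare in -1.3081326724622555
touch h -0.0008552586183761951 2.217500741705625 20.8667
[(2.1, np.float64(-1.05)), (3.4, np.float64(-0.87)), (2.2, np.float64(-1.06)), (3.2, np.float64(-0.94)), (2.8, np.float64(-0.93)), (3.3, np.float64(-0.8)), (2.9, np.float64(-0.76)), (2.7, np.float64(-0.84)), (2.6, np.float64(-0.97))]
hold [(2.7, np.float64(-1.07)), (3.3, np.float64(-0.99)), (3.3, np.float64(-0.89)), (2.3, np.float64(-1.11))] 26.8333 [ 0.90471837 -0.05136572  2.27701253]
[(3.3, np.float64(-1.01)), (3.5, np.float64(-0.86)), (2.7, np.float64(-0.95)), (3.1, np.float64(-0.93)), (2.9, np.float64(-0.95)), (3.0, np.float64(-0.96)), (3.5, np.float64(-0.8)), (2.4, np.float64(-0.97)), (3.2, np.float64(-0.92)), (3.0, np.float64(-0.91)), (2.7, np.float64(-1.0))]
2.9520306380485732 32.6167
[(0.44, [0.5436, 0.1547, 0.0272], [397, 240])]
```

View pics/s2.png

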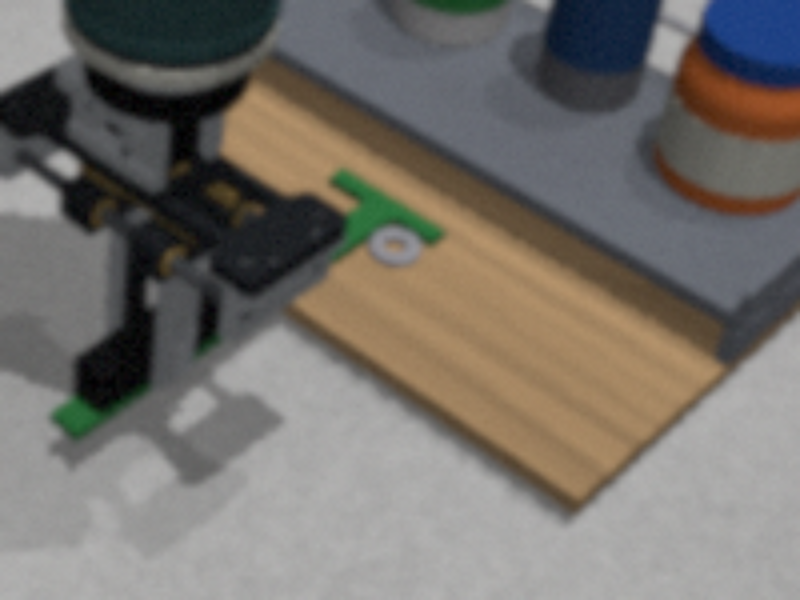

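The washer is out on the open board at scene pixel (399,241), tucked in the corner between the rake's bar and stem. Next I'll lay the rake back where it was and look at the washer from above.

```bash
cat > back.py <<'E'
from h import *
import pickle
p=np.array(env.state()['tcp_pos']); p[2]+=.07; env.move_straight(p,.15)
r=F['r']; R=rake_R(r[2],0)
env.movep([r[0],r[1],.09],R)
env.move_straight([r[0],r[1],.028],.1,max_force=6)
print(env.move_straight([r[0],r[1],.0205],.01,max_force=3),env.state()['tcp_pos'],env.state()['ft_force'])
env.set_gripper(.45); print(env.state()['t'])
env.move_straight([r[0],r[1],.15],.2)
env.set_gripper(.75)
env.movep([.545,.12,.22],down(np.degrees(F['s'][3])))
kT=cal('wrist'); pickle.dump(kT,open('w4.pkl','wb')); i=vision.get_image('wrist'); cv2.imwrite('pics/w4.png',i)
print(spot('wrist','washer'),env.state()['t'])
vision.get_image('scene'); print(spot('scene','washer'),spot('scene','dish'))
print(env.state()['tcp_pos'])
E
python3 back.py
```

```text
True [ 0.56982161 -0.21396737  0.02212941] [-1.62370026  0.14446905  7.81865595]
36.15
[(0.77, [0.5446, 0.1593, 0.0226], [325, 173])] 38.9667
[] [(0.69, [0.4177, -0.3941, 0.0164], [140, 325]), (0.65, [0.2491, -0.3527, 0.01], [132, 267]), (0.65, [0.3591, -0.2232, 0.0137], [208, 269])]
[0.54522578 0.11924856 0.21979312]
```

View pics/w4.png

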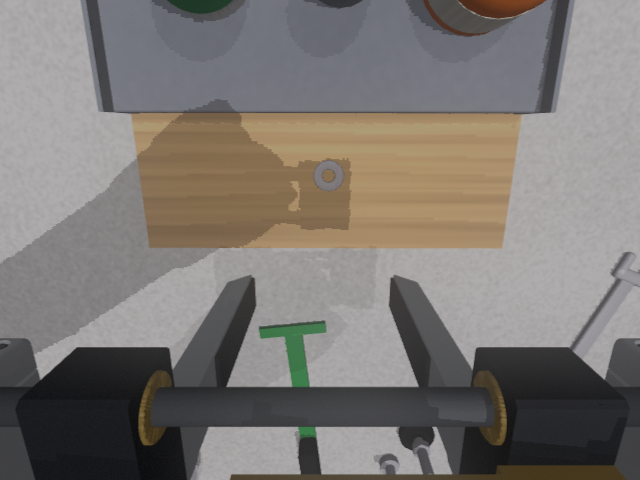

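The rake lies flat on the worktop and the washer is at wrist pixel (328,175). I'll check the clearance to the can behind it before going down.

```bash
python3 - <<'E'
from h import *
import pickle
k=pickle.load(open('w4.pkl','rb')); s=F['s']
def si(w):
    d=np.array(w)-s[:3]; c,n=np.cos(s[3]),np.sin(s[3]); return np.array([c*d[0]+n*d[1],-n*d[0]+c*d[1],d[2]]).round(4)
for n,u,v,z in [('washer',328,175.5,.0255),('can',335,5,.057),('orange',470,34,.057),('green',200,12,.057),('edge',328,112,.057),('boardfront',328,248,.021)]:
    w=ray('',u,v,z,k); print(n,w.round(4),si(w))
w=ray('',328,175.5,.0255,k)
for a in (np.degrees(s[3]),np.degrees(s[3])+180): print(env.inverse_kinematics([w[0],w[1],.04],down(a)))
E
```

```text
washer [0.5475 0.1575 0.0255] [-0.0663 -0.0021  0.0163]
can [0.5364 0.2911 0.057 ] [ 0.0677 -0.0065  0.0478]
orange [0.6436 0.2834 0.057 ] [ 0.0476 -0.1122  0.0478]
green [0.4337 0.2744 0.057 ] [0.063  0.0974 0.0478]
edge [0.5403 0.2132 0.057 ] [-0.0101 -0.0014  0.0478]
boardfront [0.5564 0.084  0.021 ] [-0.1403 -0.0024  0.0118]
[ 21.30191902  45.18127052 -55.06786559 106.46843563  46.0398272
  53.89052047 -48.72764668]
[ 30.19991911  58.33686301 -72.735102   106.2331298   61.93370924
  67.09017326 121.35812686]
```

```bash
python3 - <<'E'
from h import *
import pickle
k1=pickle.load(open('w1.pkl','rb')); d=ray('',247,369,.006,k1); print('dish w1',d)
S=cal('scene'); print('dish scene',ray('scene',142,330,.006,S))
w=np.array([.5475,.1575]); R=down(np.degrees(F['s'][3]))
env.set_gripper(.55)
env.move_straight([*w,.06],.15,ori=R,max_force=8)
hit=env.move_straight([*w,.0365],.015,max_force=3); z=env.state()['tcp_pos'][2]; print(hit,z)
env.move_straight([*w,z+.001],.02)
env.set_gripper(0,20); s=env.state(); print(s['width']*94,s['grasp_force'],s['t'])
env.move_straight([*w,.16],.2); s=env.state(); print(s['width']*94,s['grasp_force'],s['t'])
E
```

```text
dish w1 [ 0.4287379  -0.39349424  0.006     ]
dish scene [ 0.42196553 -0.3951123   0.006     ]
True 0.03839869671824849
27.814732335968404 19.99996223137714 42.925
27.871080894549177 19.999915645457804 43.675
```

```bash
python3 - <<'E'
from h import *
d=[.425,-.394]
R=down(90)
env.movep([*d,.12],R)
s=env.state(); print(s['width']*94,s['t'])
print(env.move_straight([*d,.03],.1,max_force=5))
print(env.move_straight([*d,.023],.02,max_force=3),env.state()['tcp_pos'])
env.set_gripper(.43); env.move_straight([*d,.25],.2)
i=vision.get_image('wrist'); kT=cal('wrist'); cv2.imwrite('pics/w5.png',i); print(spot('wrist','washer'),spot('wrist','dish'))
i2=vision.get_image('scene'); print(spot('scene','washer'),env.state()['t'])
cv2.imwrite('pics/f.png',np.vstack([cv2.resize(i[60:360,60:],(580,300)),cv2.resize(i2[180:420,60:524],(580,300))]))
E
```

```text
28.434583057879554 45.7167
False
True [ 0.42495544 -0.39418116  0.02319079]
[(0.97, [0.4247, -0.3928, 0.0074], [322, 205])] [(0.94, [0.256, -0.3555, 0.0154], [161, 171]), (0.63, [0.367, -0.2326, 0.0138], [262, 42]), (0.56, [0.4231, -0.3929, 0.0101], [320, 205])]
[(0.59, [0.4238, -0.3947, 0.0124], [142, 329])] 49.1083
```

View pics/f.png

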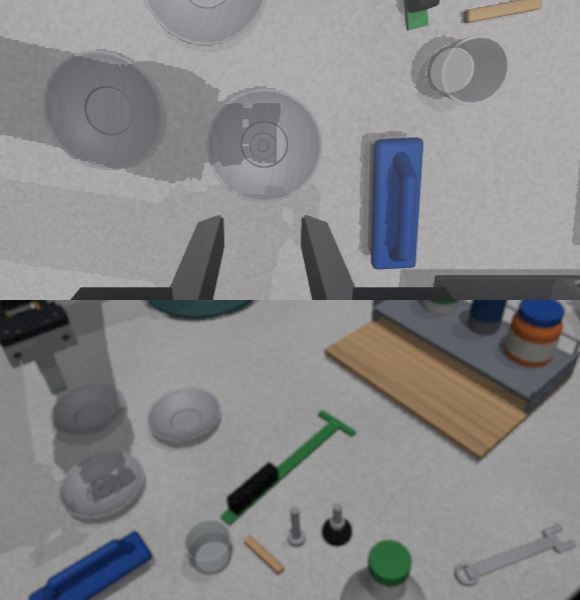

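The washer lies flat in the middle of the right dish, at (262,146) in the upper view. The rake lies flat and clear of the stand, and the bystanders look unmoved.

```bash
python3 -c "
from station import env
print(env.job_done())"
```

```text
the job is handed in; nothing more can be done
None
```

The job is handed in at about 49 s of the 66 s allowed: the washer was raked out at about 3 N and lies in the farthest dish, the rake is back flat on the worktop clear of the stand, and nothing else looked moved in the last picture; `env.job_done()` returned no verdict.

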